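Ready a pedal-fed wire feeder for threading

ROBOT

A 6-joint arm with a two-finger parallel gripper is mounted at the origin on a cart in front of the work surface, level with it; the furniture and walls round the work are solid. World frame = base frame: x ahead of the robot, y to its left, z up, the work surface at z = 0. Lengths are in m, angles in rad, forces in N, time in s.
With the tool pointing down it reaches from about 0.35 to 0.875 m from the base axis. Payload 4.2 kg.
Tool frame: the origin (TCP) lies between the finger pads, 19 mm behind the fingertips; this is the grasp point; z points along the fingers, y is the direction in which the jaws open and shut (so a half turn about z gives the same grasp; the last joint's range is limited). The gripper opens to 85 mm and grips with 20 to 120 N. Pads are 22 mm wide; open, the fingers measure 114 mm over their backs; the gripper's body (76 mm by 85 mm) begins 54 mm behind the grasp point. The pads swing forward as they close: fully open they stand 13 mm farther back than shut.
Start: joints at [-0.85, 0.385, 0.008, 0, -1.194, -0.259], TCP at [0.278, -0.56, 0.25] pointing down, gripper open.
Joint ranges: [-3.14, 3.14], [-1.21, 2.06], [-1.07, 1.41], [-3.16, 2.05], [-2.99, -0.16], [-3.1, 3.1]. Speed limits (rad/s): [2.79, 2.79, 3.14, 3.14, 3.14, 3.14].

INTERFACE

Orientations are given as a unit quaternion [x, y, z, w].
In Python, from station import read_state, read_camera, close_job, recognise, landmark_of gives the robot as it stands.
- The arm moves only by the tool play_rows, never from a script. Its argument "targets" is a list that holds one entry, the list of rows, each a list of 5 numbers: the gripper command: -1 is fully open, 1 is shut, values between are in proportion, then the shift along the tool's x, y, z in cm, then the turn about the tool's z in degrees. In form: [[[grip, tx, ty, tz, twist], ...]]. A call has 1 to 10 rows; each row shifts and turns the commanded pose from where the row before left it, along the tool's axes as they then stand; what a row does not reach is not made up. A row lasts 1/8 s, in which the tool goes at most 62.5 mm and 10.7 degrees, less where a joint would pass 70% of its speed; a pose out of reach is approached as far as the arm can. A call with a gripper value outside its range is refused whole. The fingers move at their own pace and stop on an object; "newtons" is the grip in N (left out, the last holds). Time passes only in rows, so rows that do not move let the fingers close. It gives the time, the measured TCP pose, the force and the opening at its end, in the units of the state.
- read_state(): the state, without advancing time (a new reading comes with each control period).
- read_camera(name): name is "side" or "top" or "wrist"; returns a dict with "img" (384x512x3 uint8, blue, green, red), "range_z" (384x512 float32, m along the optical axis (not along the pixel's ray), 0 where there is no reading), "camera_matrix" (3x3 intrinsics, pixels), "k1" (the pictures are not rectified: a ray, as slopes to the right and down, at radius r is drawn at 1 + k1 r^2 times it, then the intrinsics apply), "eye" and "orientation" of the camera in the world. Camera axes: x right, y down, z forward; pixel columns grow to the right and rows downward; lengths in m; the calibration is good to about 2 mm. A picture is of the moment at which its call begins.
- close_job(): hands the job in, once; it reports no verdict.
Trained networks look in a picture, given as the dict that the camera call returned (one of the last four; its "shot" number tells which), for a name from the list of things; names that differ only in an ending like _2 or _b are one class to them, and where a whole thing is asked for, a point or a joint stands for the part that bears it (a point fixed in the world has none). Each returns a list of dicts, best first, with "confidence" (0 to 1); they miss things now and then, are a little off and sometimes report something else, mostly with a low value. They report only what shows in the picture. A call takes as long as a camera call.
- recognise(picture, label): "box" ([left, top, right, bottom] in pixels, round what is visible of it).
- landmark_of(picture, label): "position" ([column, row] in pixels: a listed point, or the origin of a listed thing).
The state is a dict: "time": time; "joints": joint angles; "qd": joint speeds; "tau": joint torques, N m; "eef_pos": TCP position; "eef_rot": TCP orientation; "ft_force": force on the tool from outside, world axes, zero at the start; "wrist_torque": the same for the moment, N m; "finger_gap": opening from 0.0 (shut) to 1.0 (fully open).
Only numpy, scipy, OpenCV 4.12 (cv2) and the standard library are available. Lean on these libraries where they do the work, as an engineer would, in place of code of your own. Each camera call takes 0.05 s, during which the arm holds its last target. There are 200 camera calls.

TASK

Get the bench wire feeder ready for threading. First press the hinged feed pedal all the way down to its stop with the gripper, leaving the tension arm at rest meanwhile, and let it spring all the way back up. Then take hold of the upright roller at the end of the tension arm, swing the arm against its spring all the way to its far stop, and keep holding it there with the fingers on the roller: the program finishes while still holding. Leave the reel, jar, dish and heat sink where they stand.

Things in the scene. Friction and masses are not known exactly. Their poses are not given: they have to be found in the camera images.
- tension_unit: Tension unit, fixed to the bench: aluminium plate 130 x 160 x 8 mm with a grey pivot body (44 mm diameter), two rubber-capped stop posts (tops at z = 62 mm) and a flat steel tension arm. It stands at either of two places, yaw up to 0.45 rad either way. Origin at the centre of the plate's underside; z up; the pivot lies at x 0, y -55 mm.
- tension_arm: Flat steel arm 16 x 6 mm, its underside 52 mm above the bench, that swings level about a vertical axis. Origin on that axis, 52 mm above the bench, at x 0, y -55 mm in the tension unit's frame. The spring pulls the arm back with about 1.6 N at the roller at rest, rising to 5.5 N at the far stop.
- tension_swing (a joint): Swing of the tension arm in rad: 0 at rest on its rest stop, 1.2 on the far stop; grows clockwise seen from above. In the unit's frame the arm points from the pivot at 2.171 rad from +x towards +y at rest and at 0.971 rad on the far stop, so the roller goes towards the unit's +x. A spring pulls it back at once when let go.
- tension_roller (a point): Upright grey plastic roller standing on the free end of the tension arm, 110 mm from the pivot axis, turning about the pivot with the arm. Grip part 18 mm in diameter from 5 to 37 mm above this point, lower flange 26 mm, top rim 21 mm, top 45 mm above this point. The point is the centre of its underside, 58 mm above the bench; it stands free all round above the arm.
- pedal_unit: Pedal unit, fixed to the bench: aluminium base plate 150 x 90 x 8 mm with two hinge lugs and the sprung steel pedal. It stands at the other of the two places, with yaw up to 0.45 rad either way. Origin at the centre of the plate's underside; z up. The hinge line runs along y at x 58 mm, z 30 mm; the pedal slopes up from it towards -x.
- pedal_tread (a point): Centre of the upper face of the black ribbed rubber tread on the pedal (80 mm along the pedal, 56 mm wide); about 85 mm from the hinge line and, at rest, 64 mm above the bench. Pressed to the stop, this point is 43 mm above the bench. Pressing here takes about 5 N at first and 10 N at the stop.
- pedal_angle (a joint): Pedal angle in rad: 0 up (at rest, sprung), 0.26 fully down on its stop. It springs back up when let go.
- solder_reel: Bystander: loose solder reel with black flanges, 66 mm across, 46 mm high, standing behind the work on the left; origin at the centre of its underside.
- jar: Bystander: loose white jar with a ribbed green lid, 47 mm across, 44 mm high, to the right of the work; origin at the centre of its underside.
- dish: Bystander: loose shallow round metal dish with small screws in it, 72 mm across, 16 mm high, in front of the work; origin at the centre of its underside.
- heat_sink: Bystander: loose black finned heat sink, 38 x 38 x 20 mm, in front of the work on the right; origin at the centre of its underside.
- pedal: The sloping steel pedal plate with its tread, 126 mm long, 62 mm wide. Origin on the middle of its hinge line, 30 mm above the bench; at rest its axes are those of the pedal unit.

How it is judged:
By the outcome, as a careful person would: the job done as asked, in the order asked, and still so for the second after the job is handed in, while the arm keeps its last pose, push and grip.
It also fails if it takes over 45 s, if anything falls off the work surface, if the arm or the gripper's body presses on something with over 40 N, if the wrist force passes 120 N, or if a joint passes its speed limit or range.

## Working session

There is one attempt and no reset: what is moved stays moved. The work goes in short steps, Python scripts to look and compute and a tool call to move; the robot and the scene stay as the last step left them, time stands still between calls to the robot, and variables do not carry over. Pictures are saved under pics/ and viewed, about 8 in all and at most 12, crops included, and the job is handed in when it is done.

Besides the shell and the picture viewer there is one more tool, called after "Call:" as a command line: name --argument value ..., lists and objects as JSON in quotes. play_rows: Moves the arm, as the interface text tells. Its arguments: {"type":"object","properties":{"targets":{"type":"array"},"newtons":{"type":"number"}},"required":["targets"]}

```bash
mkdir -p pics; ls
cat > h.py <<'E'
import numpy as np, cv2
from scipy.spatial.transform import Rotation as R
from station import *
def cam2w(c,px,z=None,rng=None):
    """pixel -> world; with z: ray hits world plane z; with rng: depth along the axis"""
    K=np.array(c["camera_matrix"]);u=(px[0]-K[0,2])/K[0,0];v=(px[1]-K[1,2])/K[1,1]
    rd=np.hypot(u,v);r=rd
    for _ in range(20): r=rd/(1+c["k1"]*r*r)
    s=r/rd if rd>0 else 1
    o=np.array(c["orientation"]); M=R.from_quat(o).as_matrix() if o.size==4 else o
    d=M@np.array([u*s,v*s,1.]);e=np.array(c["eye"])
    return e+d*((z-e[2])/d[2] if z is not None else rng)
def med(c,px,k=2):
    x,y=int(round(px[0])),int(round(px[1]));p=c["range_z"][max(y-k,0):y+k+1,max(x-k,0):x+k+1];p=p[p>0]
    return float(np.median(p)) if p.size else None
E
python3 - <<'E'
from h import *
s=read_state();print({k:np.round(v,3).tolist() for k,v in s.items()})
Z={"tension_unit":0,"tension_arm":.052,"tension_roller":.058,"pedal_unit":0,"pedal_tread":.064,"pedal":.03,"solder_reel":0,"jar":0,"dish":0,"heat_sink":0}
for n in ("top","side"):
    c=read_camera(n);cv2.imwrite(f"pics/{n}0.png",c["img"]);print(n,c["eye"],c["orientation"],c["k1"])
    for l,z in Z.items():
        for d in landmark_of(c,l)[:2]:
            print(l,round(d["confidence"],2),np.round(d["position"],1),cam2w(c,d["position"],z=z).round(4))
E
```

```text
pics
{'time': 0.0, 'joints': [-0.85, 0.386, 0.007, -0.0, -1.194, -0.259], 'qd': [0.001, 0.001, -0.0, -0.001, -0.002, -0.001], 'tau': [0.001, -39.229, 18.84, 4.186, -0.005, -0.0], 'eef_pos': [0.278, -0.559, 0.249], 'eef_rot': [-0.229, 0.973, 0.001, -0.0], 'ft_force': [0.009, 0.42, 0.12], 'wrist_torque': [-0.03, 0.017, -0.042], 'finger_gap': 1.0}
top [ 0.47445267 -0.14954849  1.23779507] [-0.69847321  0.714844   -0.02833074  0.01818231] 0.03079816784585551
tension_unit 0.75 [195.  212.5] [0.5075 0.0142 0.    ]
tension_arm 0.77 [209.8 202.8] [ 0.532  -0.0339  0.052 ]
tension_roller 0.97 [187.5 237.8] [0.4372 0.0279 0.058 ]
tension_roller 0.32 [251.7 267.4] [ 0.3525 -0.1459  0.058 ]
pedal_unit 0.76 [287.6 185. ] [ 0.5811 -0.2554  0.    ]
pedal_unit 0.24 [292.1 164.8] [ 0.6399 -0.2702  0.    ]
pedal_tread 0.87 [287.4 195.4] [ 0.5468 -0.2486  0.064 ]
pedal 0.95 [289.3 169.7] [ 0.622  -0.2589  0.03  ]
pedal 0.65 [187.5 237. ] [0.4385 0.0321 0.03  ]
solder_reel 0.88 [163.5 136.1] [0.732  0.1024 0.    ]
jar 0.56 [355.2 172. ] [ 0.6146 -0.4536  0.    ]
heat_sink 0.64 [301.3 267.2] [ 0.3436 -0.288   0.    ]
heat_sink 0.17 [358.8 171.2] [ 0.6167 -0.4641  0.    ]
side [-0.30219397 -0.88092222  0.75182818] [ 0.79375889 -0.36147923  0.21140356 -0.44112144] 0.04176486269839053
tension_unit 0.69 [199.9 191.8] [0.5326 0.0204 0.    ]
tension_arm 0.74 [213.3 180.8] [ 0.5408 -0.0275  0.052 ]
pedal_unit 0.97 [280.3 222.1] [ 0.5676 -0.2464  0.    ]
pedal_tread 0.86 [275.6 201.9] [ 0.5568 -0.2359  0.064 ]
pedal 0.71 [294.4 205.3] [ 0.6197 -0.2518  0.03  ]
solder_reel 0.86 [222.6 159.6] [0.7205 0.1089 0.    ]
jar 0.42 [356.3 248.5] [ 0.6033 -0.4544  0.    ]
jar 0.36 [279.8 222.2] [ 0.5663 -0.2457  0.    ]
dish 0.78 [197.9 245.1] [ 0.3547 -0.1557  0.    ]
heat_sink 0.85 [237.1 276.7] [ 0.3327 -0.3054 -0.    ]
heat_sink 0.65 [197.3 192.8] [0.5238 0.022  0.    ]
```

```bash
python3 -c "
import cv2
a=cv2.imread('pics/top0.png')[90:310,130:400];cv2.imwrite('pics/topc.png',cv2.resize(a,None,fx=2.9,fy=2.7,interpolation=cv2.INTER_CUBIC))"
```

```text
(no output)
```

View pics/topc.png

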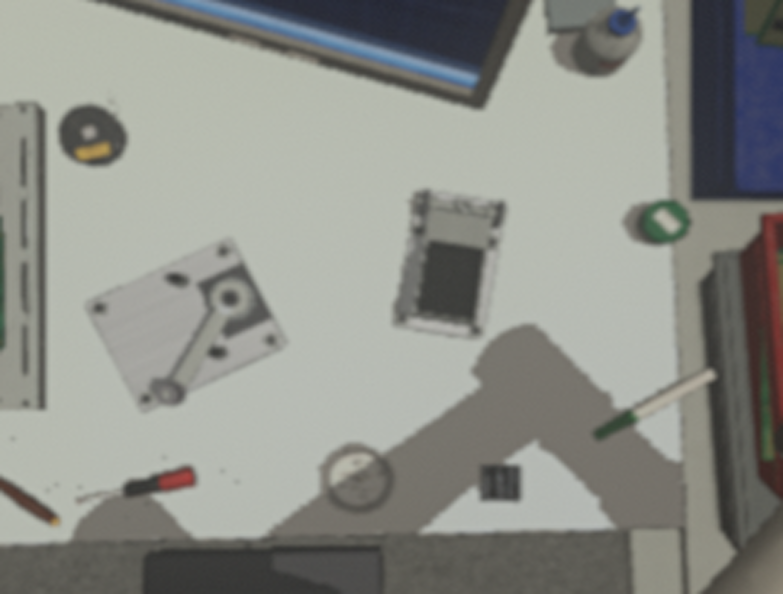

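View pics/side0.png

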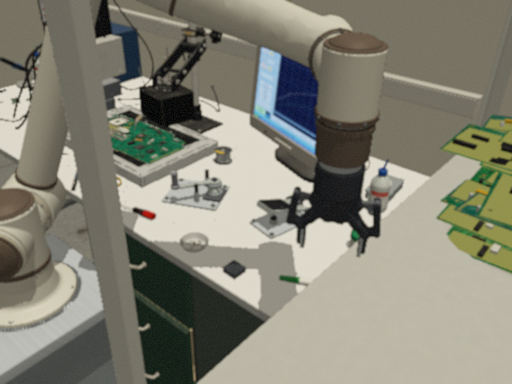

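The top view shows the tension unit on the left, with its pivot near px (209,200) and roller near (187,236). The pedal is on the right, with its tread near (287,195). The geometry fits: pivot to roller is about 0.114 m, against a nominal 0.110 m. I'll move above the pedal with the gripper closed and look with the wrist camera.

Call:
play_rows --targets '[[[1,-3.8,1.6,0.7,0],[1,-3.8,1.6,0.7,0],[1,-3.8,1.6,0.7,0],[1,-3.8,1.6,0.7,0],[1,-3.8,1.6,0.7,0],[1,-3.8,1.6,0.7,0],[1,-3.8,1.6,0.7,0],[1,-3.8,1.6,0.7,0],[1,-3.8,1.6,0.7,0],[1,-3.8,1.6,0.7,0]]]' --newtons 40

```text
time: 2.35
eef_pos: [0.5483, -0.2459, 0.18]
eef_rot: [-0.229, 0.973, -0.0, 0.0]
ft_force: [0.3, -0.3, -0.5]
finger_gap: 0.0
```

```bash
cat >> h.py <<'E'
Z={"tension_unit":0,"tension_arm":.052,"tension_roller":.058,"pedal_unit":0,"pedal_tread":.064,"pedal":.03}
def rep(names,labels=Z,save=None):
    for n in names:
        c=read_camera(n)
        if save: cv2.imwrite(f"pics/{n}{save}.png",c["img"])
        for l in labels:
            for d in landmark_of(c,l)[:1]:
                m=med(c,d["position"],1)
                print(n,l,round(d["confidence"],2),np.round(d["position"],1),cam2w(c,d["position"],z=Z[l]).round(4), "depth:",cam2w(c,d["position"],rng=m).round(4) if m else None)
E
python3 - <<'E'
from h import *
s=read_state();print(s["eef_pos"],s["eef_rot"],s["ft_force"],s["finger_gap"])
rep(["wrist","top","side"],save="1")
E
```

```text
[ 0.5482979  -0.24585081  0.17996341] [-2.28918847e-01  9.73445488e-01 -1.18917074e-04  1.70816922e-04] [ 0.33099226 -0.32974204 -0.45989399] 0.00020718060016593624
wrist tension_unit 0.95 [457.7 244.9] [0.5155 0.0214 0.    ] depth: [0.5145 0.0125 0.009 ]
wrist tension_arm 0.81 [441.6 266. ] [ 0.5373 -0.0294  0.052 ] depth: [ 0.5353 -0.0383  0.061 ]
wrist pedal_unit 0.66 [241.2 195. ] [ 0.5768 -0.249   0.    ] depth: [ 0.5567 -0.2556  0.0646]
wrist pedal_tread 0.8 [256.8 200.1] [ 0.5549 -0.2404  0.064 ] depth: [ 0.5544 -0.2406  0.0655]
wrist pedal 0.85 [211.7 242.7] [ 0.6324 -0.2573  0.03  ] depth: [ 0.6277 -0.258   0.0387]
top tension_unit 0.91 [196.3 208.5] [0.5189 0.0103 0.    ] depth: [ 0.4993 -0.0604  0.5473]
top pedal_tread 0.4 [285.5 194.1] [ 0.5506 -0.2435  0.064 ] depth: [ 0.523  -0.2094  0.4893]
side tension_unit 0.74 [196.6 191.6] [0.527  0.0282 0.    ] depth: [ 0.4826 -0.0205  0.0403]
side tension_arm 0.56 [214.5 180.2] [ 0.5454 -0.0277  0.052 ] depth: [ 0.5349 -0.0382  0.0607]
side tension_roller 0.59 [174.9 184.2] [0.4504 0.0297 0.058 ] depth: [0.44   0.0171 0.0676]
side pedal_unit 0.69 [280.  222.9] [ 0.5642 -0.248   0.    ] depth: [ 0.5537 -0.2557  0.009 ]
side pedal_tread 0.58 [275.2 203.4] [ 0.5505 -0.2396  0.064 ] depth: [ 0.5472 -0.242   0.0667]
side pedal 0.93 [297.9 204.2] [ 0.6303 -0.2556  0.03  ] depth: [ 0.6231 -0.2604  0.0356]
```

View pics/wrist1.png

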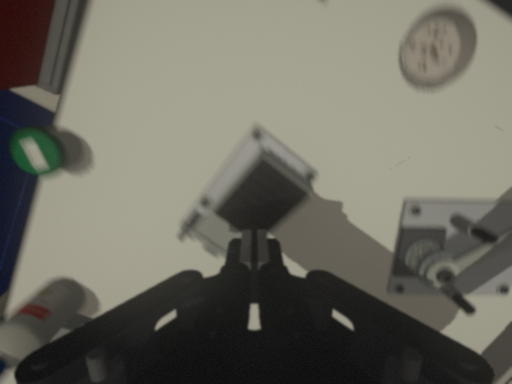

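The wrist picture shows the tread centred near (257,195) and clear. The tread measures about (0.552, -0.242, 0.065), 77 mm from the hinge, which matches the geometry. I'll descend to just above it.

Call:
play_rows --targets '[[[1,-0.5,0.3,3,0],[1,0,0,3,0],[1,0,0,3,0],[1,0,0,1,0],[1,0,0,0.5,0],[1,0,0,0,0]]]'

```text
time: 4.15
eef_pos: [0.5507, -0.2422, 0.0764]
eef_rot: [-0.229, 0.973, -0.0, 0.0]
ft_force: [-3.8, 1.3, 6.1]
finger_gap: -0.0
```

Call:
play_rows --targets '[[[1,0,0,0.4,0],[1,0,0,0.4,0],[1,0,0,0.3,0],[1,0,0,0,0]]]'

```text
time: 4.65
eef_pos: [0.5496, -0.2421, 0.0658]
eef_rot: [-0.229, 0.973, 0.0, -0.001]
ft_force: [-5.2, 1.9, 8.4]
finger_gap: -0.002
```

Call:
play_rows --targets '[[[1,0,0,0.3,0],[1,0,0,0.2,0],[1,0,0,0,0],[1,0,0,0,0]]]'

```text
time: 5.15
eef_pos: [0.5496, -0.2421, 0.0619]
eef_rot: [-0.229, 0.973, 0.0, -0.001]
ft_force: [-6.6, 2.1, 12.0]
finger_gap: 0.001
```

Call:
play_rows --targets '[[[1,0,0,0.3,0],[1,0,0,0,0],[1,0,0,0,0]]]'

```text
time: 5.52
eef_pos: [0.5496, -0.2421, 0.0614]
eef_rot: [-0.23, 0.973, -0.0, -0.001]
ft_force: [-10.3, 5.2, 25.3]
finger_gap: -0.002
```

The force jumped from 12 to 25 N over 0.5 mm of travel, so the pedal is on its stop. I'll release it upward, then move toward the roller and open.

Call:
play_rows --targets '[[[1,0,0,-0.8,0],[1,0,0,-1.2,0],[1,0,0,-2,0],[1,0,0,-4,0],[1,0,0,-4.4,0],[1,0,0,0,0]]]'

```text
time: 6.28
eef_pos: [0.5533, -0.2427, 0.1853]
eef_rot: [-0.229, 0.973, -0.002, 0.005]
ft_force: [0.0, -0.2, -0.7]
finger_gap: -0.0
```

Run:
```python
from h import *
s=read_state();print(s["eef_pos"],s["ft_force"],s["time"])
rep(["wrist","side"],["pedal_tread","pedal"],save="2")
```

```text
[ 0.55330193 -0.24269599  0.18530364] [ 0.00647141 -0.17148249 -0.73417949] 6.275
wrist pedal_tread 0.74 [258.2 190.2] [ 0.5534 -0.2399  0.064 ] depth: [ 0.5526 -0.2403  0.0671]
wrist pedal 0.82 [212.6 233.5] [ 0.6314 -0.2577  0.03  ] depth: [ 0.6271 -0.2583  0.0383]
side pedal_tread 0.64 [275.2 205.4] [ 0.5432 -0.2454  0.064 ] depth: [ 0.5381 -0.2492  0.0682]
```

Call:
play_rows --targets '[[[-1,-0.5,4,0,0],[-1,-0.5,4,0,0],[-1,-0.5,4,0,0],[-1,-0.5,4,0,0],[-1,-0.5,4,0,0],[-1,0,4,0,0],[-1,0,0,0,10],[-1,0,0,0,10],[-1,0,0,0,10],[-1,0,0,0,10]]]'

```text
time: 7.82
eef_pos: [0.4656, -0.0161, 0.1792]
eef_rot: [0.121, 0.993, -0.0, -0.001]
ft_force: [0.2, 0.2, -0.9]
finger_gap: 0.998
```

Call:
play_rows --targets '[[[-1,0,0,0,10],[-1,0,0,0,7],[-1,0,0,0,0]]]'

```text
time: 8.2
eef_pos: [0.4657, -0.0161, 0.1793]
eef_rot: [0.263, 0.965, -0.0, -0.001]
ft_force: [0.3, 0.1, 0.3]
finger_gap: 1.0
```

Run:
```python
from h import *
s=read_state();print(s["eef_pos"],s["eef_rot"],s["joints"],s["ft_force"],s["finger_gap"])
rep(["wrist","top","side"],["pedal_tread","tension_arm","tension_roller","tension_unit"],save="3")
```

```text
[ 0.46568456 -0.01610866  0.1793441 ] [ 2.62690741e-01  9.64879766e-01 -4.12968287e-04 -6.64999242e-04] [ 3.15447857e-01  1.85264306e-01 -4.71350114e-01 -5.04079856e-05
 -9.15746985e-01 -2.41783327e+00] [0.25506552 0.10362559 0.32840796] 1.0000809575808458
wrist pedal_tread 0.59 [124.2 352.8] [ 0.5559 -0.239   0.064 ] depth: [ 0.4381 -0.0392  0.2479]
wrist tension_roller 0.81 [281.6 152.3] [0.4482 0.0236 0.058 ] depth: [0.4401 0.0233 0.1009]
wrist tension_unit 0.83 [301.9 196.1] [0.5159 0.0197 0.    ] depth: [0.5125 0.0198 0.0092]
top pedal_tread 0.96 [287.4 194. ] [ 0.5507 -0.2487  0.064 ] depth: [ 0.5504 -0.2483  0.0684]
top tension_arm 0.45 [206.9 200.2] [ 0.5393 -0.026   0.052 ] depth: [ 0.5385 -0.0276  0.0672]
top tension_unit 0.59 [193.6 211.3] [0.511  0.0182 0.    ] depth: [ 0.4978 -0.0424  0.4471]
side pedal_tread 0.89 [275.9 202.4] [ 0.5554 -0.238   0.064 ] depth: [ 0.5568 -0.237   0.0629]
side tension_arm 0.8 [212.2 180.1] [ 0.5415 -0.0225  0.052 ] depth: [ 0.532  -0.0322  0.0599]
side tension_roller 0.86 [173.  186.4] [0.4392 0.0247 0.058 ] depth: [0.4339 0.0182 0.063 ]
side tension_unit 0.9 [198.8 190.5] [0.5355 0.0279 0.    ] depth: [0.5275 0.0191 0.0072]
```

View pics/wrist3.png

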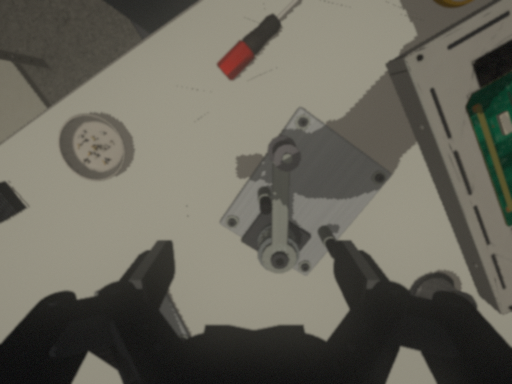

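The wrist picture shows the roller top near (288,155), the pivot screw near (280,259), and the fingers straddling the arm's line. J6 is at -2.42, so a clockwise swing would run out of range; I'll do the half turn the other way. First I'll measure the roller.

Run:
```python
from h import *
c=read_camera("wrist")
g=cv2.cvtColor(c["img"],cv2.COLOR_BGR2GRAY)
# roller top: depth pixels with world z>0.09 near it
Zm=c["range_z"];pts=[]
for v in range(125,190):
    for u in range(255,320):
        if Zm[v,u]>0: pts.append(cam2w(c,(u,v),rng=Zm[v,u]))
p=np.array(pts);t=p[p[:,2]>.096]
xy=t[:,:2];print("top pts",len(t),xy.mean(0),xy.min(0),xy.max(0),np.median(t[:,2]), cv2.minEnclosingCircle(xy.astype(np.float32)))
for q in [(280,259),(279,261)]:
    m=med(c,q,2);print("pivot",cam2w(c,q,rng=m))
print("px288,155",cam2w(c,(288,155),z=.103))
e=np.array(read_state()["eef_pos"]);print(e)
```

```text
top pts 599 [0.4450098  0.02456308] [0.43513806 0.01424565] [0.45565319 0.03477518] 0.10088632088539323 ((0.4455528259277344, 0.024426637217402458), 0.010585879907011986)
pivot [ 0.53940421 -0.02874746  0.06530875]
pivot [ 0.54096869 -0.03072802  0.06514263]
px288,155 [0.44445938 0.026547   0.103     ]
[ 0.46599768 -0.01603047  0.18004133]
```

Call:
play_rows --targets '[[[-1,0,0,0,-10],[-1,0,0,0,-10],[-1,0,0,0,-10],[-1,0,0,0,-10],[-1,0,0,0,-10],[-1,0,0,0,-10],[-1,0,0,0,-10],[-1,0,0,0,-10],[-1,0,0,0,-10]]]'

```text
time: 10.12
eef_pos: [0.466, -0.016, 0.18]
eef_rot: [-0.498, 0.867, -0.0, 0.0]
ft_force: [-0.6, -0.4, -0.3]
finger_gap: 1.001
```

Call:
play_rows --targets '[[[-1,0,0,0,-10],[-1,0,0,0,-10],[-1,0,0,0,-10],[-1,0,0,0,-10],[-1,0,0,0,-10],[-1,0,0,0,-10],[-1,0,0,0,-10],[-1,0,0,0,-10],[-1,0,0,0,-10],[-1,0,0,0,0]]]'

```text
time: 11.38
eef_pos: [0.466, -0.0161, 0.18]
eef_rot: [0.964, -0.264, -0.0, 0.0]
ft_force: [-0.0, -0.1, 0.0]
finger_gap: 0.994
```

The roller top is at (0.4452, 0.0245) with a fitted radius of 10.6 mm (rim 21 mm). The pivot is at (0.540, -0.030), 109 mm away, as expected. I'll go over the roller, descend and check.

Call:
play_rows --targets '[[[-1,-1.9,-1.2,0,0],[-1,-1.95,-1.2,0,0],[-1,0,0,0,0],[-1,0,0,3,0],[-1,0,0,3,0],[-1,0,0,2,0],[-1,0,0,1.4,0],[-1,0,0,0,0],[-1,0,0,0,0]]]'

```text
time: 12.5
eef_pos: [0.4457, 0.0241, 0.0865]
eef_rot: [0.965, -0.264, 0.0, -0.0]
ft_force: [0.8, 0.2, 0.5]
finger_gap: 0.999
```

Run:
```python
from h import *
s=read_state();print(s["eef_pos"],s["eef_rot"],s["joints"],s["ft_force"])
rep(["wrist"],["tension_roller","tension_arm"],save="4")
```

```text
[0.44568466 0.02408693 0.08650617] [ 9.64579708e-01 -2.63791022e-01  4.75821097e-04 -2.37330003e-04] [ 4.20304735e-01  2.90590989e-01 -6.32402857e-01  3.93009909e-04
 -6.46765775e-01  6.16277331e-01] [0.75077223 0.22062593 0.45182526]
wrist tension_roller 0.69 [253.1 238.2] [0.4455 0.0253 0.058 ] depth: [0.4536 0.0204 0.0768]
```

View pics/wrist4.png

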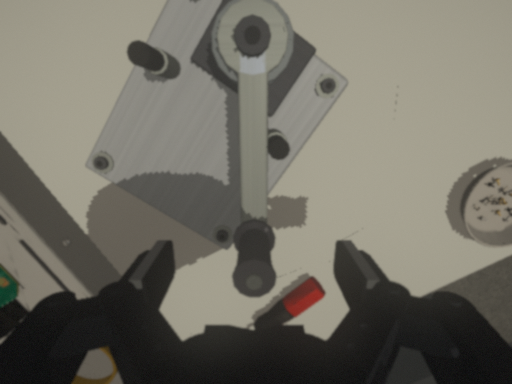

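The roller, near (254,260), stands centred between the open fingers at (160,265) and (350,265), and the rest post is on the right at (278,145). Closing.

Call:
play_rows --targets '[[[0,0,0,0,0],[0.5,0,0,0,0],[1,0,0,0,0],[1,0,0,0,0],[1,0,0,0,0],[1,0,0,0,0]]]' --newtons 50

```text
time: 13.4
eef_pos: [0.4451, 0.0244, 0.0862]
eef_rot: [0.965, -0.263, 0.0, -0.0]
ft_force: [-0.8, 1.6, 3.3]
finger_gap: 0.206
```

Run:
```python
from h import *
s=read_state();print(s["eef_pos"],s["ft_force"],s["finger_gap"]*85)
# chord rows: per-row tool motion when turning d clockwise about the pivot, radius .1095, tool x toward pivot
for d in (5,6):
    a=np.radians(d);print(d,"tx",.1095*100*(1-np.cos(a)),"|ty|",10.95*np.sin(a))
```

```text
[0.44512487 0.02435633 0.08618402] [-0.8157392   1.58620265  3.30032269] 17.467509298578197
5 tx 0.041668055895386275 |ty| 0.9543553830868569
6 tx 0.05998524571740747 |ty| 1.1445866727808054
```

The gap of 17.5 mm matches the 18 mm grip part. I'll swing 50° first.

Call:
play_rows --targets '[[[1,0.04,-0.95,0,5],[1,0.04,-0.95,0,5],[1,0.04,-0.95,0,5],[1,0.04,-0.95,0,5],[1,0.04,-0.95,0,5],[1,0.04,-0.95,0,5],[1,0.04,-0.95,0,5],[1,0.04,-0.95,0,5],[1,0.04,-0.95,0,5],[1,0.04,-0.95,0,5]]]'

```text
time: 14.65
eef_pos: [0.5202, 0.077, 0.0862]
eef_rot: [0.762, -0.647, -0.001, 0.001]
ft_force: [-5.3, 2.9, 5.5]
finger_gap: 0.209
```

```bash
cat > a.py <<'E'
from h import *
s=read_state();e=np.array(s["eef_pos"]);P=np.array([.540,-.0298]);d=e[:2]-P
x=R.from_quat(s["eef_rot"]).as_matrix()[:,0]
r0=np.arctan2(.02436+.0298,.4451-.540);a=np.arctan2(d[1],d[0])
print("r",np.hypot(*d),"swing",r0-a,"pivot yaw err deg",np.degrees(a-np.pi-np.arctan2(x[1],x[0]))%360,"F",s["ft_force"].round(1) if hasattr(s["ft_force"],"round") else s["ft_force"],"Ftan",np.dot(s["ft_force"][:2],[d[1],-d[0]])/np.hypot(*d),"gap",s["finger_gap"]*85,e,s["time"])
E
python3 a.py
```

```text
r 0.10862749780317328 swing 0.8687384447289561 pivot yaw err deg 1.1942198888135427 F [-5.3  2.9  5.5] Ftan -4.7184593530387255 gap 17.753414306410512 [0.52018316 0.07700462 0.08615228] 14.65
```

Call:
play_rows --targets '[[[1,0.04,-0.95,0,5],[1,0.04,-0.95,0,5],[1,0.04,-0.95,0,5],[1,0.02,-0.48,0,2.5],[1,0,0,0,0],[1,0,0,0,0]]]'

```text
time: 15.4
eef_pos: [0.5536, 0.0778, 0.0862]
eef_rot: [-0.656, 0.755, 0.001, 0.0]
ft_force: [-4.3, 5.9, 4.0]
finger_gap: 0.207
```

```bash
python3 a.py
```

```text
r 0.10849446692459538 swing 1.1775275673714798 pivot yaw err deg 0.8408255094987324 F [-4.3  5.9  4. ] Ftan -5.025672939617851 gap 17.6195567627113 [0.55356231 0.07784345 0.08618303] 15.4
```

Call:
play_rows --targets '[[[1,0,-0.3,0,1.5],[1,0,0,0,0],[1,0,0,0,0]]]'

```text
time: 15.78
eef_pos: [0.5565, 0.0774, 0.0862]
eef_rot: [-0.646, 0.763, 0.001, 0.0]
ft_force: [-3.9, 5.6, 4.5]
finger_gap: 0.208
```

```bash
python3 a.py
```

```text
r 0.108473640299753 swing 1.2045567114776992 pivot yaw err deg 0.7878507259036045 F [-3.9  5.6  4.5] Ftan -4.695612823233821 gap 17.649787147615193 [0.55646335 0.07741702 0.08620944] 15.775
```

Still no rise in tangential force, so the stop isn't confirmed. I'll push on in small steps until the force climbs.

Call:
play_rows --targets '[[[1,0,-0.2,0,1],[1,0,0,0,0],[1,0,0,0,0]]]'

```text
time: 16.15
eef_pos: [0.557, 0.0773, 0.0862]
eef_rot: [-0.639, 0.769, 0.001, -0.001]
ft_force: [-8.2, 8.3, 7.6]
finger_gap: 0.203
```

```bash
python3 a.py
```

```text
r 0.10841308993098593 swing 1.2099479285883756 pivot yaw err deg 1.4671854785094764 F [-8.2  8.3  7.6] Ftan -9.356075102141281 gap 17.27316455604953 [0.55703163 0.0772669  0.08617296] 16.15
```

Call:
play_rows --targets '[[[1,0,-0.2,0,0],[1,0,0,0,0],[1,0,0,0,0]]]'

```text
time: 16.52
eef_pos: [0.5574, 0.0772, 0.0861]
eef_rot: [-0.639, 0.769, 0.002, -0.002]
ft_force: [-12.9, 11.2, 10.2]
finger_gap: 0.208
```

```bash
python3 a.py
```

```text
r 0.10836889847845825 swing 1.2131317076456358 pivot yaw err deg 1.3030171384922833 F [-12.9  11.2  10.2] Ftan -14.500210976676737 gap 17.64849498426479 [0.55736534 0.07716852 0.08608039] 16.525
```

The arm is on the stop: it has stopped moving and the tangential force rose to 14.5 N against a 5.5 N spring. Final look.

Run:
```python
from h import *
rep(["wrist","side"],["tension_roller","tension_arm","pedal_tread"],save="5")
a=[cv2.imread(f"pics/{n}5.png") for n in("wrist","side")]
cv2.imwrite("pics/fin.png",cv2.resize(np.hstack([a[0],a[1]]),(800,300)))
```

```text
wrist tension_roller 0.92 [257.9 239.4] [0.5565 0.08   0.058 ] depth: [0.5552 0.0703 0.0771]
wrist tension_arm 0.97 [252.1  36.9] [ 0.5392 -0.0316  0.052 ] depth: [ 0.5397 -0.0287  0.0654]
side tension_roller 0.54 [190.9 163.1] [0.5631 0.0861 0.058 ] depth: [0.5487 0.0699 0.0696]
side tension_arm 0.65 [210.  181.9] [ 0.5303 -0.025   0.052 ] depth: [ 0.524  -0.0315  0.0573]
side pedal_tread 0.97 [274.  202.2] [ 0.5529 -0.2337  0.064 ] depth: [ 0.5479 -0.2376  0.0681]
```

View pics/fin.png

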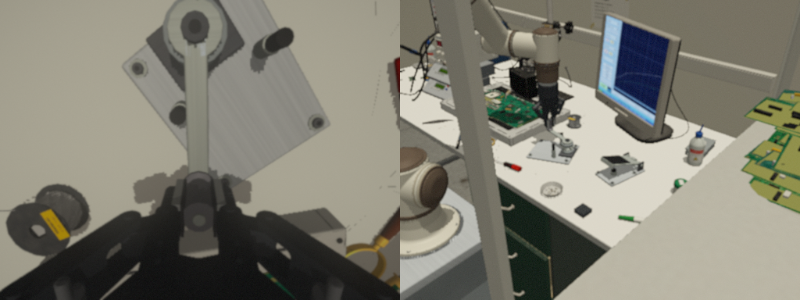

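The wrist half shows the fingers closed on the roller near (200,200), with the arm against the far post near (180,112). The side half shows the pedal up, and the reel, dish and heat sink standing where they were.

```bash
python3 -c "
from station import *
print(close_job())"
```

```text
the job is handed in; nothing more can be done
None
```

The job is handed in, with the gripper still holding the tension arm's roller on its far stop. It took about 17 s of the 45 s allowed.

- **Pedal:** I pressed it with closed fingers until it would go no farther; the force jumped from 12 to 25 N over 0.5 mm. I then released it, and afterwards the cameras showed the tread back at rest height, 63–68 mm against 64 mm. The tension arm was not touched during this.
- **Tension arm:** I gripped the roller with 50 N; the gap of 17.6 mm fits the 18 mm grip part. I swung the arm about 1.21 rad (nominal 1.2) until it stopped, with the tangential force rising to 14.5 N against the 5.5 N spring. The last wrist picture shows the arm against the far post with the fingers on the roller.
- **Bystanders:** in the last pictures the reel, dish and heat sink look undisturbed. I saw the jar only partly and did not measure any of the four again.
- **Measurements that disagreed:** the networks' single-view positions differed by up to about 15 mm. For the roller I used the wrist camera's depth instead, which matched the given sizes (rim radius 10.6 mm, pivot to roller 109 mm).

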